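# Screen the mixer and hold a flask down on it

### The job

Before mixing, take the white splash screen out of the plate rack and hook it over the horizontal bar clamped between the two retort stands, so that it hangs there by itself between the mixer and the microscope. Then lift the stoppered round-bottomed flask out of its cork ring by its neck, set it upright in the sprung ring on top of the touch mixer and press it gently straight down until the ring has sunk about a centimetre. Finish while still gripping the flask and holding the ring pressed down, and leave the other things on the bench where they stand.

Things in the scene. Friction and masses are not known exactly. Their poses are not given: they have to be found in the camera images.
- screen: Loose white plastic splash screen, 0.13 kg, folded like an upside-down J from 4 mm sheet: panel 130 wide (x) x 150 mm high at y = +11 mm, flat top 26 mm across (y), lip hanging 40 mm down at y = -11 mm; slot between them 18 mm wide, 36 deep. Origin: level with the panel's lower edge, under the fold's middle. Starts upright, panel's foot in the rack's middle slot, lip on the mixer's side.
- screen_hook (a point): Where to grip the screen: middle of the folded hook, half-way between the outer faces of panel and lip (26 mm apart in y), 20 mm below the screen's top and 130 mm above its lower edge. The underside of the fold, which rests on the bar, is 16 mm above this point. Axes as the screen's.
- rack: Fixed grey slotted plate rack, base 150 x 120 mm, dividers up to 60 mm above the bench; the middle slot (at its y = 0, along its x) is 7 mm wide and 48 mm deep, floor 12 mm above the bench. Two small glass plates stand in other slots, up to 87 mm high. Origin: centre of the underside.
- stands: Fixed pair of retort stands, the upright rods 270 mm apart and 265 mm high, on dark base plates 80 x 70 mm, with a horizontal steel bar between them. Origin: on the bench under the middle of the bar.
- bar_mid (a point): Middle of the axis of the horizontal steel bar, 225 mm above the bench; the bar is 10 mm thick and runs along this point's x axis; clear for 250 mm between the clamp blocks on the uprights.
- flask: Loose amber glass round-bottomed flask with white stopper, 119 mm high, 0.13 to 0.25 kg: bulb 64 mm in diameter, straight neck 26 mm in diameter from 64 to 103 mm above its bottom, rim 31 mm wide, stopper 29 mm. Origin: lowest point of the bulb; z runs up the neck. Starts upright in a cork ring, its bottom 11 mm above the bench.
- flask_neck (a point): Where to grip the flask: on the neck's axis, 88 mm above the bulb's lowest point and 31 mm below the top of the stopper; neck 26 mm in diameter.
- flask_bulb (a point): Centre of the flask's bulb (32 mm above its lowest point); z runs up the neck.
- mixer: Fixed touch mixer, white and grey body 165 x 130 mm, 85 mm high, with the sprung ring above it. Origin: centre of the underside; front (dial) towards -x, ring centred 10 mm behind the middle.
- ring_mouth (a point): Centre of the top edge of the mixer's black rubber ring: 46 mm inside, 64 mm outside diameter, level, 141 mm above the bench when up. It moves with the ring. The seated bulb's centre is about 22 mm above this point (the flask's bottom 10 mm below it).
- ring (a joint): How far the sprung ring is pressed straight down, m: 0 up, 0.014 at its stop. The spring pushes back with about 5 N at the start and 12 N at the stop, so the flask's own weight does not move it.
- cork: Loose flat cork ring under the flask, 82 mm outside, 48 mm inside, 22 mm high. Origin: centre of the underside.
- erlenmeyer: Bystander: stoppered amber conical flask, 68 mm across the base, 106 mm high. Its place may be swapped with the round flask's. Origin: centre of the underside.
- dishes: Bystander: stack of three culture dishes, 92 mm across, 48 mm high. Origin: centre of the underside.
- beaker: Bystander: glass beaker 66 mm across, 85 mm high. Origin: centre of the underside.
- reagent: Bystander: clear reagent bottle 72 mm across, 150 mm high. Origin: centre of the underside.
- tipbox: Bystander: grey pipette tip box with white lid, 124 x 84 mm, 62 mm high. Origin: centre of the underside.
Mind the look-alikes: they are no part of the job. Leave any red look-alike of the flask alone.

How it is judged (in metres and radians):
On the way, in this order (a step that is already met when the one before it is completed fails the run):
1. the splash screen hangs over the bar by its fold, let go and still (x of screen_hook in the frame of bar_mid between -0.06 and 0.06 m and y of screen_hook in the frame of bar_mid between -0.014 and 0.014 m and z of screen_hook in the frame of bar_mid between -0.018 and -0.003 m and angle between screen_hook's own z axis and vertical below 0.3 rad and angle between the x axis of screen_hook and the x axis of bar_mid, either way round below 0.25 rad and contact force between screen and stands above 0.3 N and contact force between screen and the arm below 0.1 N and contact force between screen and the fingers below 0.1 N and linear speed of screen below 0.03 m/s), for 0.3 s.
2. the gripped flask sits upright in the ring and has pressed it down at least 7 mm (value of joint ring above 0.007 m and horizontal distance between flask_bulb and ring_mouth below 0.006 m and z of flask_bulb in the frame of ring_mouth between 0.014 and 0.028 m and angle between flask_bulb's own z axis and vertical below 0.2 rad and contact force between flask and mixer above 4 N and contact force between flask and the fingers above 2 N and contact force between mixer and the fingers below 0.5 N), for 0.3 s.
At the end, for the whole second after the job is handed in: Screen hangs by its fold on the bar, untouched: within 60 mm of mid-bar, 14 mm across, lean < 0.3 rad, turned < 0.25 rad. Gripped flask sits in the ring within 6 mm, lean < 0.2 rad, pressing it down over 7 mm, fingers on the flask, not the mixer; all still through the last second (all of step 1 and all of step 2 and linear speed of flask below 0.02 m/s); the arm keeps its last pose, push and grip.
It fails at once if the flask is tipped over (angle between flask_bulb's own z axis and vertical above 0.7 rad).
It fails at once if the flask is rammed into the ring (over 60 N) (contact force between flask and mixer above 60 N).
It fails at once if another thing on the bench is pushed more than 40 mm or tipped (distance of any of erlenmeyer, dishes, beaker, reagent, tipbox from where it was at the start of the episode above 0.04 m or angle between any of erlenmeyer, dishes, beaker, reagent, tipbox's own z axis and vertical above 0.5 rad).
It also fails if it takes over 58 s, if anything falls off the work surface, if the arm or the gripper's body presses on something with over 40 N, if the wrist force passes 120 N, or if a joint passes its speed limit or range.

### The arm

A 6-joint arm with a two-finger parallel gripper is mounted at the origin on the work surface. World frame = base frame: x ahead of the robot, y to its left, z up, the work surface at z = 0. Lengths are in mm, angles in degrees, forces in N, time in s.
With the tool pointing down it reaches from about 300 to 850 mm from the base axis. Payload 4.2 kg.
Tool frame: the origin (TCP) lies at the very end of the fingers, on their centre line; the grasp point (between the pads) lies env.grip_point_offset behind it (env.grip_point_offset is the distance from the TCP to the grasp point, in mm); z points along the fingers, y is the direction in which the jaws open and shut (so a half turn about z gives the same grasp; the last joint's range is limited). The gripper opens to 91 mm and grips with 3 to 60 N. Pads are 32 mm wide; open, the fingers measure 118 mm over their backs; the gripper's body (76 mm by 178 mm) begins 60 mm behind the grasp point.
Start: joints at [71.448, 18.312, 89.639, -0, 72.044, -1.146], TCP at [172.013, 548.685, 213.976] pointing down, gripper open.
Joint ranges: [-177.97, 177.97], [-48.28, 115.42], [12.27, 149.76], [-77.06, 257.06], [2.81, 150.46], [-146.56, 146.56]. Speed limits (degrees/s): [147.25, 147.25, 180, 180, 180, 180].

### API

Orientations are given as [roll, pitch, yaw] about the fixed x, y, z axes, in that order (R = Rz(yaw) Ry(pitch) Rx(roll)).
In Python, from workcell import env, grab_frame, camera_params gives the robot as it stands. The module is installed in compiled form; this text tells all that it offers.
- The arm moves only by the shell command python3 -m creep 'ROWS' [OPENING] [FORCE]. ROWS is a JSON object of lists of equal length, an entry for each row: "offset": the shift along the tool's x, y, z in m, a list of three; "rotation": the turn, a rotation vector about the tool's x, y, z in degrees, a list of three. A call has 1 to 5 rows; each row shifts and turns the commanded pose from where the row before left it, along the tool's axes as they then stand; what a row does not reach is not made up. A row lasts 1/8 s, in which the tool goes at most 62.5 mm and 10.7 degrees, less where a joint would pass 70% of its speed; a pose out of reach is approached as far as the arm can. A call is refused whole if a number of a shift passes 0.0625 or a number of a turn 10.7, either way. A call with a gripper value outside its range is refused whole. OPENING is the closure, from 0 (fully open) to 1 (shut), set as the call begins (- or left out, the last holds). The fingers move at their own pace and stop on an object; FORCE is the grip in N (left out, the last holds). Time passes only in rows, so rows that do not move let the fingers close. It gives the time, the measured TCP pose, the force and the opening at its end, in the units of the state.
- env.state(): the state, without advancing time (a new reading comes with each control period).
- grab_frame(name): name is "side" or "top"; returns the picture (400x640x3 uint8, red, green, blue); there is no depth.
- camera_params(name): a dict with "mtx" (3x3 intrinsics, pixels), "R" (3x3) and "t" (3): a world point X has camera coordinates R X + t. Camera axes: x right, y down, z forward; pixel columns grow to the right and rows downward; lengths in mm; the calibration is good to about 2 mm. A picture is of the moment at which its call begins. camera_params takes no time and is no camera call.
- env.job_done(): hands the job in, once; it reports no verdict.
The state is a dict: "time_s": time; "qpos": joint angles; "qvel": joint speeds; "effort": joint torques, N m; "ee_pos": TCP position; "ee_rot": TCP orientation; "force": force on the tool from outside, world axes, zero at the start; "torque": the same for the moment, N m; "gripper_width": finger opening in mm.
Only numpy, scipy, OpenCV 4.12 (cv2) and the standard library are available. Lean on these libraries where they do the work, as an engineer would, in place of code of your own. Each camera call takes 0.05 s, during which the arm holds its last target.

## Working session

There is one attempt and no reset: what is moved stays moved. The work goes in short steps, Python scripts to look and compute and a shell command to move; the robot and the scene stay as the last step left them, time stands still between calls to the robot, and variables do not carry over. Pictures are saved under pics/ and viewed, and the job is handed in when it is done.

```bash
ls; mkdir -p pics; python3 - <<'E'
from workcell import env, grab_frame, camera_params
import cv2,numpy as np
for n in ("side","top"):
    cv2.imwrite(f"pics/{n}0.png",cv2.cvtColor(grab_frame(n),cv2.COLOR_RGB2BGR))
    p=camera_params(n);print(n,np.round(p['mtx'],1).tolist(),np.round(p['R'],4).tolist(),np.round(p['t'],1).tolist(), np.round(-np.array(p['R']).T@np.array(p['t']),1))
print(env.state(),env.grip_point_offset)
E
```

```text
pics
side [[491.0, 0.0, 313.4], [0.0, 491.0, 197.3], [0.0, 0.0, 1.0]] [[0.7887, -0.6147, 0.0114], [-0.4067, -0.5356, -0.7401], [0.461, 0.5791, -0.6724]] [-416.0, 354.1, 1221.9] [ -91.2 -773.5 1088.5]
top [[494.8, 0.0, 312.3], [0.0, 494.8, 198.0], [0.0, 0.0, 1.0]] [[0.0104, -0.9999, -0.0007], [-0.9774, -0.0101, -0.2112], [0.2112, 0.0029, -0.9774]] [66.0, 572.7, 1586.5] [ 223.9   67.2 1671.7]
{'time_s': 0.1, 'qpos': array([ 7.14472864e+01,  1.83484142e+01,  8.96984110e+01,  8.32051048e-04,
        7.20438621e+01, -1.14837803e+00]), 'qvel': array([ 0.0855041 , -0.13970321, -0.04956346, -0.00105323, -0.00248693,
       -0.00680602]), 'effort': array([-1.47997125e-03, -4.13338709e+01, -2.32506055e+01,  7.27252266e-02,
        4.22203413e-02, -5.28374767e-05]), 'ee_pos': array([171.86762786, 548.24996724, 213.20679118]), 'ee_rot': array([-1.79909347e+02, -2.60847874e-03,  1.62595405e+02]), 'force': array([ 0.11593265, -0.18067398,  0.00876403]), 'torque': array([-0.02508414, -0.05749185, -0.04427639]), 'gripper_width': 91.23610390578628} 18.8
```

View pics/side0.png

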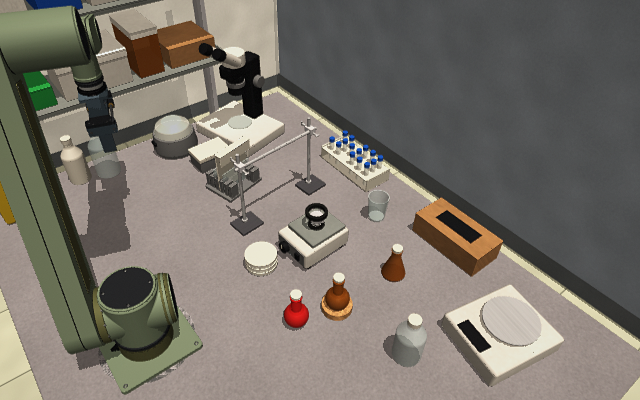

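View pics/top0.png

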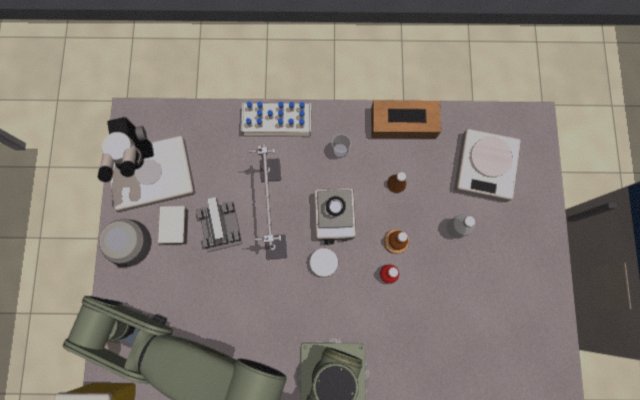

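The side view shows the screen in its rack near (235,165), the bar from (240,165) to (312,128), the ring at (316,212) and the round flask in its cork at (338,295). In the top view the screen is near (216,218), the bar runs from (265,150) to (270,240), the ring is at (335,206) and the flask at (398,240). I'll zoom in on both.

```bash
python3 - <<'E'
import cv2,numpy as np
s=cv2.imread('pics/side0.png');t=cv2.imread('pics/top0.png')
def crop(im,x,y,w,h,k,n): cv2.imwrite(n,cv2.resize(im[y:y+h,x:x+w],None,fx=k,fy=k,interpolation=cv2.INTER_CUBIC))
crop(s,190,110,140,130,5.0 if 0 else 4.6,'pics/s1.png')
crop(t,185,140,100,120,4.9,'pics/t1.png')
crop(s,270,190,150,140,4.2,'pics/s2.png')
crop(t,310,160,170,130,4.5,'pics/t2.png')
E
```

```text
(no output)
```

View pics/s1.png

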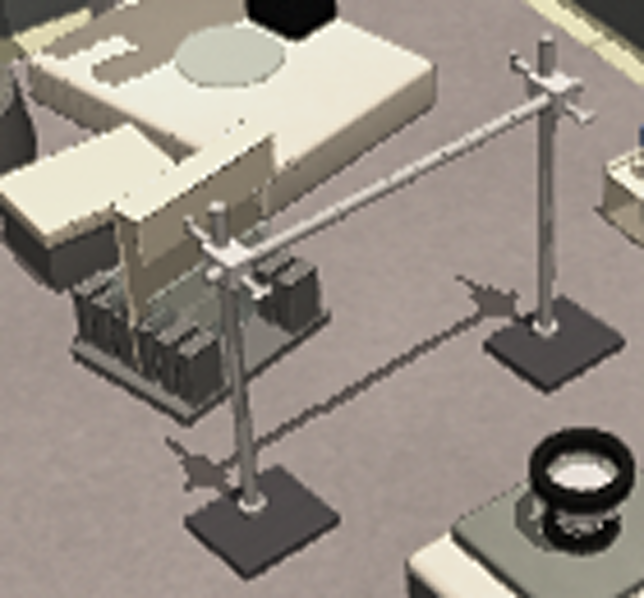

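View pics/t1.png

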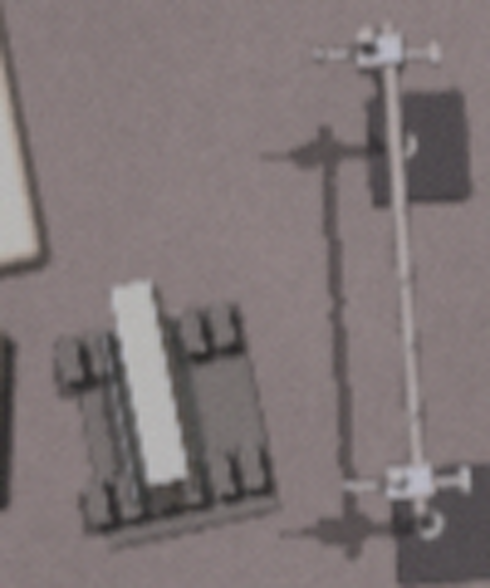

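View pics/s2.png

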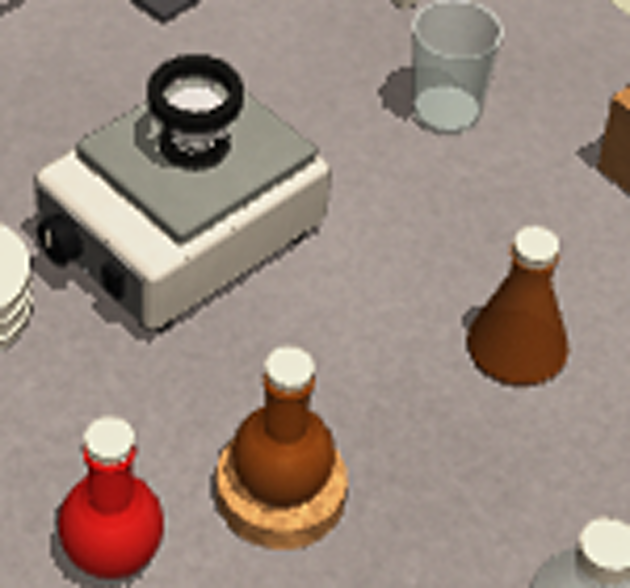

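View pics/t2.png

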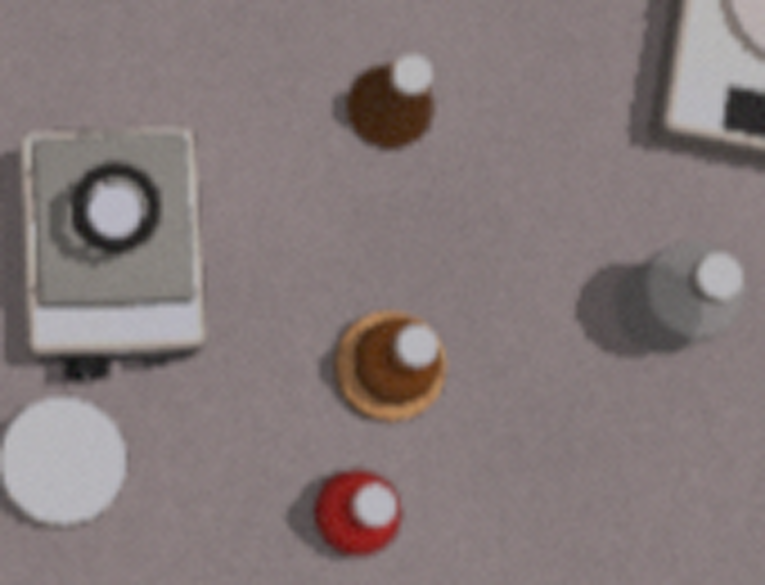

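```bash
cat > h.py <<'E'
from workcell import env, grab_frame, camera_params
import cv2,numpy as np
P={n:camera_params(n) for n in('side','top')}
for p in P.values():
    for k in p:p[k]=np.array(p[k],float)
def ray(n,uv):
    p=P[n];c=-p['R'].T@p['t'];d=p['R'].T@np.linalg.inv(p['mtx'])@np.array([uv[0],uv[1],1.]);return c,d/np.linalg.norm(d)
def onz(n,uv,z):
    c,d=ray(n,uv);return c+d*(z-c[2])/d[2]
def tri(a,b):
    c1,d1=ray('side',a);c2,d2=ray('top',b)
    s=np.linalg.lstsq(np.c_[d1,-d2],c2-c1,rcond=None)[0]
    p1=c1+s[0]*d1;p2=c2+s[1]*d2
    return (p1+p2)/2,np.linalg.norm(p1-p2)
def proj(n,X):
    p=P[n];q=p['mtx']@(p['R']@np.array(X,float)+p['t']);return q[:2]/q[2]
def full(uv,o,k): return ((uv[0]+.5)/k-.5+o[0],(uv[1]+.5)/k-.5+o[1])
E
python3 - <<'E'
from h import *
np.set_printoptions(precision=1,suppress=True)
s=cv2.imread('pics/side0.png');t=cv2.imread('pics/top0.png')
g=cv2.cvtColor(t,cv2.COLOR_BGR2GRAY)
def blob(m,pt,n):
    nl,l,st,c=cv2.connectedComponentsWithStats(m.astype(np.uint8));k=l[int(pt[1]),int(pt[0])]
    return (l==k),c[k],st[k]
print(g[216:222,205:232])
for th in(165,180,190):
    m,c,st=blob(g>th,(215,215),'')
    r=cv2.minAreaRect(np.argwhere(m)[:,::-1].astype(np.float32));print('scr',c,st,r)
    b=cv2.boxPoints(r);W=np.array([onz('top',x,162) for x in b]);print(W,onz('top',c,162))
# stoppers
for nm,pt,st_z in(('flask',full((417,345),(310,160),4.5),130),('red',full((374,504),(310,160),4.5),119)):
    for th in(150,165):
        m,c,q=blob(g>th,pt,'');print(nm,th,c,q,onz('top',c,st_z))
gs=cv2.cvtColor(s,cv2.COLOR_BGR2GRAY)
m,c,q=blob(gs>150,full((289,370),(270,190),4.2),'');print('flask side',c,q,onz('side',c,128))
# ring dark in both
for n,im,pt,o,k in(('top',t,(78,205),(310,160),4.5),('side',s,(155,95),(270,190),4.2)):
    gg=cv2.cvtColor(im,cv2.COLOR_BGR2GRAY);m,c,q=blob(gg<60,full(pt,o,k),'')
    cn=max(cv2.findContours(m.astype(np.uint8),cv2.RETR_EXTERNAL,cv2.CHAIN_APPROX_NONE)[0],key=len)
    e=cv2.fitEllipse(cn);print('ring',n,c,q,e,onz(n,e[0],141))
# bar
for (a,b) in[((215,255),(408,482)),((554,92),(385,50))]:
    A=full(a,(190,110),4.6);B=full(b,(185,140),4.9);print('clamp',A,B,tri(A,B),onz('top',B,230),onz('side',A,230))
E
```

```text
[[ 87  68  81  69  71 113 174 181 180 182 181 182 177 167 125  85  79  78
   84 102 111 113 114 114 113 114 113]
 [ 68  60  74  72  68 109 166 180 182 179 182 179 181 174 146  91  84  79
   82  99 113 112 115 116 117 115 113]
 [ 71  65  80  96  78 100 148 177 180 182 179 181 181 180 161  94  78  79
   83  99 108 111 113 111 113 114 112]
 [ 89  77  88 112  81  89 129 176 181 178 180 180 181 177 162  94  81  77
   83  95 106 112 113 114 113 111 112]
 [100  80  91 112  79  82 117 176 182 181 181 181 180 181 162 105  80  80
   82  90 106 112 112 111 112 112 113]
 [105  82  88 105  81  79 118 174 180 182 181 179 181 181 169 128  86  84
   81  86 102 110 112 115 116 113 111]]
scr [214.7 217.6] [208 198  14  40 288] ((214.73077392578125, 217.65386962890625), (39.61545944213867, 7.060180187225342), 78.69007110595703)
[[543.9 399.  162. ]
 [548.6 377.6 162. ]
 [426.8 347.4 162. ]
 [422.3 368.4 162. ]] [485.1 373.1 162. ]
scr [320.1 199.6] [     0      0    640    400 253094] ((319.5, 199.5), (399.0, 639.0), 90.0)
[[ 1231.9  1146.6   162. ]
 [ 1253.7 -1037.1   162. ]
 [  -30.   -871.8   162. ]
[... 638 characters left out ...]
6 206.2] [326 197  19  19 124] ((335.01605224609375, 205.8924102783203), (18.169153213500977, 18.587116241455078), 72.3426513671875) [530.1  -0.3 141. ]
ring side [315.9 215.7] [305 203  23  28 324] ((316.02862548828125, 214.76199340820312), (20.912403106689453, 25.92897605895996), 2.852219820022583) [520.  -18.4 141. ]
clamp (236.34782608695653, 165.04347826086956) (267.8673469387755, 237.96938775510205) (array([411.5, 201.6, 229.5]), np.float64(6.319679096721967)) [414.4 200.3 230. ] [408.2 201.9 230. ]
clamp (310.04347826086956, 129.6086956521739) (263.17346938775506, 149.80612244897958) (array([685.9, 223.6, 222.9]), np.float64(1.3038726040016553)) [684.2 222.6 230. ] [678.8 215.5 230. ]
```

```bash
python3 - <<'E'
from h import *
np.set_printoptions(precision=1,suppress=True)
s=cv2.imread('pics/side0.png');t=cv2.imread('pics/top0.png')
g=cv2.cvtColor(t,cv2.COLOR_BGR2GRAY).astype(float);gs=cv2.cvtColor(s,cv2.COLOR_BGR2GRAY).astype(float)
pts=[]
for v in range(158,234,2):
    u0=264+ (v-154)*(270-264)/(84); u=np.arange(int(u0)-4,int(u0)+6)
    w=np.clip(g[v,u]-135,0,None)
    if w.sum()>10: pts.append((np.sum(w*u)/w.sum(),v))
pts=np.array(pts);f=np.polyfit(pts[:,1],pts[:,0],1);print('res',np.std(pts[:,0]-np.polyval(f,pts[:,1])))
A=onz('top',(np.polyval(f,160),160),225);B=onz('top',(np.polyval(f,230),230),225);print(A,B,np.degrees(np.arctan2(*(A-B)[[1,0]])))
ps=[]
for u in range(248,306,2):
    v0=164-(u-244)*(164-132)/(308-244);v=np.arange(int(v0)-5,int(v0)+6);w=np.clip(gs[v,u]-150,0,None)
    if w.sum()>10: ps.append((u,np.sum(w*v)/w.sum()))
ps=np.array(ps);fs=np.polyfit(ps[:,0],ps[:,1],1);r=ps[:,1]-np.polyval(fs,ps[:,0]);print('res',r)
ps=ps[abs(r)<1];fs=np.polyfit(ps[:,0],ps[:,1],1)
A2=onz('side',(300,np.polyval(fs,300)),225);B2=onz('side',(250,np.polyval(fs,250)),225);print(A2,B2,np.degrees(np.arctan2(*(A2-B2)[[1,0]])))
# y at x=548
for a,b in((A,B),(A2,B2)): print('y@548',a[1]+(548-a[0])*(b-a)[1]/(b-a)[0])
# ring inner hole side & top
for n,im,c0,c1 in(('side',gs,(298,200,336,230),0),('top',g,(322,194,350,220),0)):
    x0,y0,x1,y1=c0;m=(im[y0:y1,x0:x1]<70).astype(np.uint8)
    cs,h=cv2.findContours(m,cv2.RETR_CCOMP,cv2.CHAIN_APPROX_NONE)
    for c,hh in zip(cs,h[0]):
        if len(c)>12:
            e=cv2.fitEllipse(c);ce=(e[0][0]+x0,e[0][1]+y0);print(n,'hole' if hh[3]>=0 else 'out',ce,np.array(e[1]),e[2],onz(n,ce,141))
# stopper side
m=(cv2.inRange(s[255:300,325:352],(130,150,150),(255,255,255))>0)
print(m.sum());yy,xx=np.nonzero(m);c=(xx.mean()+325,yy.mean()+255);print('stopper',c,xx.min()+325,xx.max()+325,onz('side',c,127),tri(c,(402.55,236.1)))
# screen top corners in side crop
for a in((115,208),(143,222),(270,135),(241,122)):
    a=full(a,(190,110),4.6);print('scr',onz('side',a,162))
E
```

```text
res 0.15330216501174143
[653.4 217.7 225. ] [438.7 197.1 225. ] 5.480120936424661
res [ 0.4 -0.5 -0.2 -0.2  0.   0.1  0.  -0.   0.2  0.1  0.2  0.  -0.2  0.6
 -0.2 -0.1 -0.3  0.1 -0.1  0.   0.   0.  -0.   0.  -0.2  0.  -0.1 -0.1
  0.2]
[640.6 216.  225. ] [451.5 199.9 225. ] 4.847288205235883
y@548 207.6045957210525
y@548 208.10898420110044
side out (315.97357177734375, 214.7633113861084) [21.1 25.8] 3.4223473072052 [519.9 -18.3 141. ]
side hole (316.1507148742676, 212.08837127685547) [ 9.5 16.1] 93.32681274414062 [526.9 -10.2 141. ]
top out (334.98895263671875, 205.81930351257324) [18.5 18.9] 24.262767791748047 [530.3  -0.2 141. ]
top hole (335.25892162323, 205.55686473846436) [14.9 15.4] 25.524459838867188 [531.2  -1.1 141. ]
612
stopper (np.float64(339.6977124183006), np.float64(269.78921568627453)) 325 351 [ 454.3 -198.5  127. ] (array([ 438.2, -210.8,  149.6]), np.float64(6.8339242559058295))
scr [420.8 363.1 162. ]
scr [428.  338.4 162. ]
scr [548.7 371.7 162. ]
scr [540.8 397.2 162. ]
```

```bash
cat > ov.py <<'E'
from h import *
def rect(c,yaw,L,W,z):
    y=np.radians(yaw);ex=np.array([np.cos(y),np.sin(y)]);ey=np.array([-ex[1],ex[0]])
    return [list(np.array(c)+a*ex*L/2+b*ey*W/2)+[z] for a,b in((1,1),(1,-1),(-1,-1),(-1,1))]
def circ(c,r,z): return [[c[0]+r*np.cos(a),c[1]+r*np.sin(a),z] for a in np.linspace(0,6.283,60)]
def draw(n,im,polys,box,k,out):
    x,y,w,h=box;o=cv2.resize(im[y:y+h,x:x+w],None,fx=k,fy=k,interpolation=cv2.INTER_CUBIC)
    for p in polys:
        q=np.array([(proj(n,X)-[x,y]+.5)*k-.5 for X in p]);cv2.polylines(o,[np.round(q).astype(int)],len(p)>2,(0,255,0) ,1)
    cv2.imwrite(out,o)
E
python3 - <<'E'
from ov import *
s=cv2.imread('pics/side0.png');t=cv2.imread('pics/top0.png')
A=[rect((485,372.5),14.2,130,26,162)]
y=np.radians(5.2);b=[[548+d*np.cos(y),207.9+d*np.sin(y),225] for d in(-125,125)]
R=[circ((530.3,-.4),32,141),circ((530.3,-.4),23,141)]
F=[circ((437.8,-212.5),14.5,130),circ((437.8,-212.5),13,80),circ((437.8,-212.5),41,22)]
draw('side',s,A+[b],(190,110,140,80),5.5,'pics/o1.png')
draw('side',s,R+F,(290,195,80,135),4.4,'pics/o2.png')
draw('top',t,R+F,(310,180,120,90),6,'pics/o3.png')
E
```

```text
(no output)
```

View pics/o1.png

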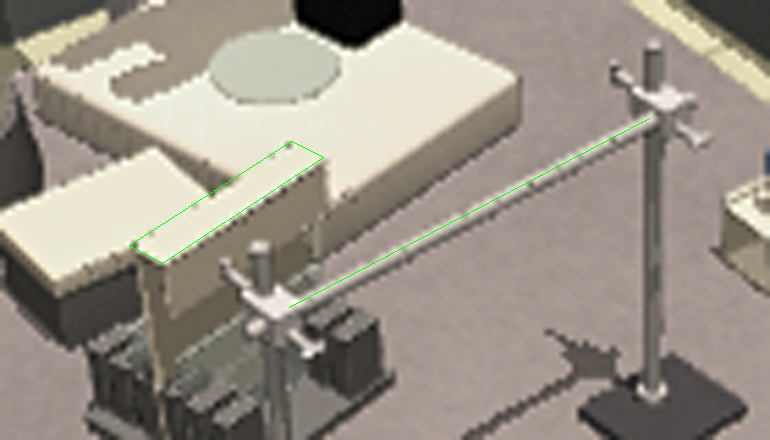

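View pics/o2.png

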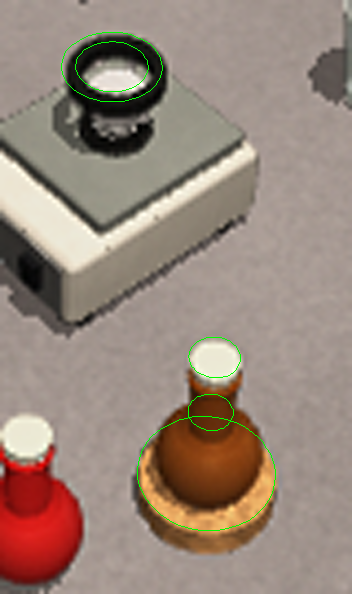

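View pics/o3.png

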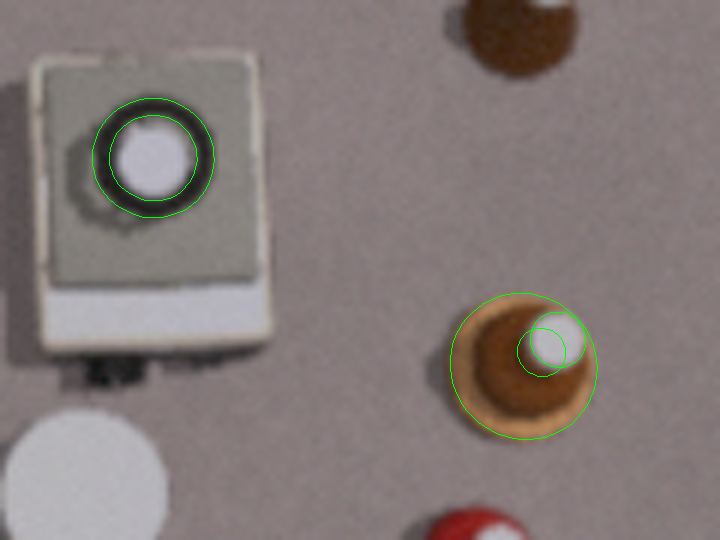

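Those checks agree: the screen's fold (485, 372.5) at 14°, the bar at 5.2° through (548, 208) and the flask at (438, -212) all match both views. The ring at about (530.5, -1) is within ~1 px in the side view. First move: turn the jaws across the fold, then translate above it.

```bash
python3 -m creep '{"offset":[[0,0,0],[0,0,0],[0,0,0],[0,0,0]],"rotation":[[0,0,-10.6],[0,0,-10.6],[0,0,-10.4],[0,0,0]]}' 0 15
cat > d.py <<'E'
import sys
from h import *
from scipy.spatial.transform import Rotation as Ro
def show(tgt,yaw=None):
    st=env.state();R=Ro.from_euler('xyz',st['ee_rot'],degrees=True)
    d=R.inv().apply(np.array(tgt)-st['ee_pos'])
    print('pos',st['ee_pos'].round(1),'rot',st['ee_rot'].round(2),'q',st['qpos'].round(0),'F',st['force'].round(1),'w',round(st['gripper_width'],1),'t',st['time_s'])
    print('tool delta mm',d.round(1))
    if yaw is not None:
        T=Ro.from_euler('xyz',[180,0,yaw],degrees=True);print('rotvec',(R.inv()*T).as_rotvec(degrees=True).round(2))
a=[float(x) for x in sys.argv[1:]]
show(a[:3],a[3] if len(a)>3 else None)
E
python3 d.py 485 372.5 213 194.2
```

```text
time_s: 0.6
ee_pos: [171.9, 548.4, 213.5]
ee_rot: [-180.0, -0.0, -165.9]
force: [0.7, -0.2, -0.2]
gripper_width: 91.1
pos [171.9 548.4 213.5] rot [-1.7996e+02 -3.0000e-02 -1.6593e+02] q [ 71.  18.  90.   0.  72. -33.] F [ 0.7 -0.2 -0.2] w 91.1 t 0.6
tool delta mm [-260.9 -246.8    0.6]
rotvec [-0.04 -0.03 -0.13]
```

```bash
python3 -m creep '{"offset":[[-0.026,-0.025,0],[-0.026,-0.025,0],[-0.026,-0.025,0],[-0.026,-0.025,0],[-0.026,-0.025,0]],"rotation":[[0,0,0],[0,0,0],[0,0,0],[0,0,0],[0,0,0]]}'
python3 -m creep '{"offset":[[-0.026,-0.025,0],[-0.026,-0.025,0],[-0.026,-0.025,0],[-0.026,-0.025,0],[-0.026,-0.025,0]],"rotation":[[0,0,0],[0,0,0],[0,0,0],[0,0,0],[0,0,0]]}'
python3 -m creep '{"offset":[[0,0,0],[0,0,0]],"rotation":[[0,0,0],[0,0,0]]}'
python3 d.py 485 372.5 123 194.2
```

```text
time_s: 1.23
ee_pos: [329.6, 458.6, 213.8]
ee_rot: [-180.0, -0.0, -166.0]
force: [1.0, -0.3, 0.1]
gripper_width: 91.0
time_s: 1.85
ee_pos: [486.3, 369.3, 213.7]
ee_rot: [180.0, -0.0, -166.0]
force: [0.7, 0.6, -0.2]
gripper_width: 90.8
time_s: 2.1
ee_pos: [484.8, 370.2, 213.7]
ee_rot: [180.0, -0.1, -165.9]
force: [-0.0, 0.1, 0.5]
gripper_width: 91.1
pos [484.8 370.2 213.7] rot [ 1.7998e+02 -6.0000e-02 -1.6591e+02] q [ 36.  22.  85.   0.  74. -68.] F [-0.   0.1  0.5] w 91.1 t 2.1
tool delta mm [-0.8  2.2 90.7]
rotvec [ 0.02 -0.06 -0.11]
```

```bash
python3 -m creep '{"offset":[[-0.001,0.002,0.02],[0,0,0.025],[0,0,0.025],[0,0,0.02],[0,0,0]],"rotation":[[0,0,0],[0,0,0],[0,0,0],[0,0,0],[0,0,0]]}'
python3 d.py 485 372.5 123 194.2
python3 - <<'E'
from h import *
a=cv2.cvtColor(grab_frame('side'),cv2.COLOR_RGB2BGR);b=cv2.cvtColor(grab_frame('top'),cv2.COLOR_RGB2BGR)
k=cv2.resize(a[110:230,170:330],None,fx=2.5,fy=2.5);l=cv2.resize(b[150:270,160:320],None,fx=2.5,fy=2.5)
cv2.imwrite('pics/g1.png',np.hstack([k,l]))
E
```

```text
time_s: 2.72
ee_pos: [483.9, 372.3, 122.5]
ee_rot: [-179.9, -0.2, -165.8]
force: [0.0, -0.7, 0.2]
gripper_width: 91.1
pos [483.9 372.3 122.5] rot [-179.94   -0.21 -165.77] q [ 36.  25.  92.   0.  62. -68.] F [ 0.  -0.7  0.2] w 91.1 t 2.725
tool delta mm [-1.1 -0.1 -0.5]
rotvec [-0.06 -0.21  0.03]
```

View pics/g1.png

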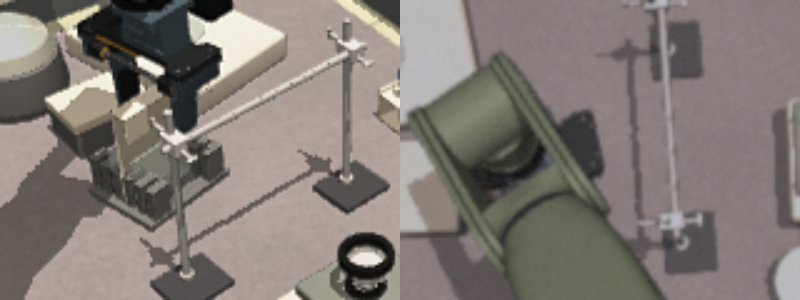

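The side picture shows the open fingers straddling the fold at about (150,95) in the crop. I'll close now.

```bash
python3 -m creep '{"offset":[[0,0,0],[0,0,0],[0,0,0],[0,0,0],[0,0,0]],"rotation":[[0,0,0],[0,0,0],[0,0,0],[0,0,0],[0,0,0]]}' 1 15
python3 -m creep '{"offset":[[0,0,0],[0,0,0],[0,0,0],[0,0,0]],"rotation":[[0,0,0],[0,0,0],[0,0,0],[0,0,0]]}'
python3 d.py 485 372.5 123 194.2
```

```text
time_s: 3.45
ee_pos: [485.9, 372.2, 124.0]
ee_rot: [180.0, 0.0, -165.8]
force: [0.3, 0.2, 0.5]
gripper_width: 44.4
time_s: 3.95
ee_pos: [485.9, 372.2, 123.9]
ee_rot: [-180.0, -0.0, -165.8]
force: [-0.1, -0.8, -0.2]
gripper_width: 25.9
pos [485.9 372.2 123.9] rot [-180.     -0.   -165.81] q [ 36.  25.  92.  -0.  62. -68.] F [-0.1 -0.8 -0.2] w 25.9 t 3.95
tool delta mm [0.8 0.5 0.9]
rotvec [-0.   -0.   -0.01]
```

Width is 25.9 mm, which matches the fold, and there's no side load. I'll lift.

```bash
python3 -m creep '{"offset":[[0,0,-0.015],[0,0,-0.02],[0,0,-0.025],[0,0,-0.03],[0,0,-0.03]],"rotation":[[0,0,0],[0,0,0],[0,0,0],[0,0,0],[0,0,0]]}'
python3 -m creep '{"offset":[[0,0,-0.02],[0,0,-0.005],[0,0,0]],"rotation":[[0,0,0],[0,0,0],[0,0,0]]}'
python3 d.py 548 208 265 185.2
python3 - <<'E'
from h import *
a=cv2.cvtColor(grab_frame('side'),cv2.COLOR_RGB2BGR)
cv2.imwrite('pics/g2.png',cv2.resize(a[60:230,150:350],None,fx=3.5,fy=3.5))
E
```

```text
time_s: 4.58
ee_pos: [485.8, 372.1, 245.9]
ee_rot: [180.0, 0.0, -165.8]
force: [0.1, 0.6, -1.5]
gripper_width: 26.1
time_s: 4.95
ee_pos: [485.7, 372.1, 269.0]
ee_rot: [-180.0, 0.0, -165.8]
force: [0.6, -0.4, -1.5]
gripper_width: 25.8
pos [485.7 372.1 269. ] rot [-180.     0.  -165.8] q [ 36.  20.  79.  -0.  81. -68.] F [ 0.6 -0.4 -1.5] w 25.8 t 4.95
tool delta mm [ -20.2 -174.4    4. ]
rotvec [-0.  0.  9.]
```

View pics/g2.png

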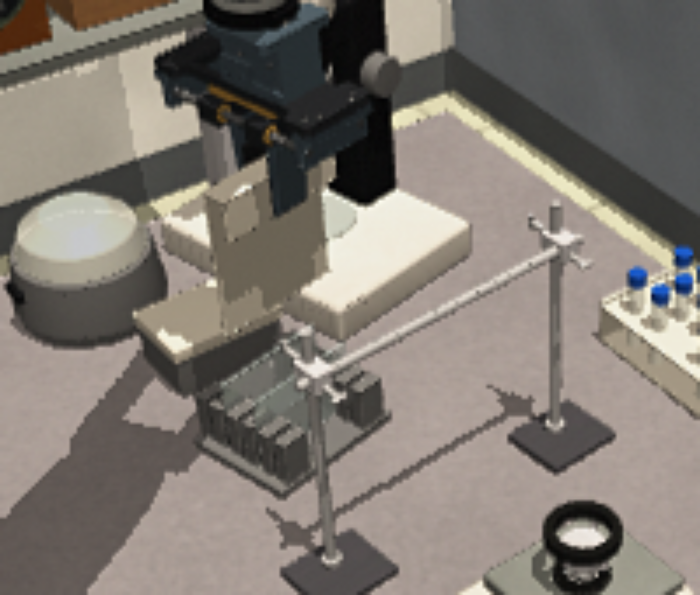

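The screen hangs upright in the jaws, in the picture around (270,240), and its foot is clear of the rack. Next I turn 9° to align with the bar and go across above it.

```bash
python3 -m creep '{"offset":[[0,0,0],[0,0,0]],"rotation":[[0,0,9],[0,0,0]]}'
python3 d.py 548 208 269 185.2
```

```text
time_s: 5.25
ee_pos: [485.5, 372.0, 267.8]
ee_rot: [-179.9, -0.1, -174.7]
force: [0.0, -0.3, -1.6]
gripper_width: 25.8
pos [485.5 372.  267.8] rot [-1.7993e+02 -1.1000e-01 -1.7470e+02] q [ 36.  20.  79.  -0.  81. -59.] F [ 0.  -0.3 -1.6] w 25.8 t 5.25
tool delta mm [ -47.1 -169.    -1.1]
rotvec [-0.07 -0.11  0.1 ]
```

```bash
python3 -m creep '{"offset":[[-0.01,-0.034,0],[-0.01,-0.034,0],[-0.01,-0.034,0],[-0.01,-0.034,0],[-0.007,-0.033,0]],"rotation":[[0,0,0],[0,0,0],[0,0,0],[0,0,0],[0,0,0]]}'
python3 -m creep '{"offset":[[0,0,0],[0,0,0],[0,0,0]],"rotation":[[0,0,0],[0,0,0],[0,0,0]]}'
python3 d.py 548 208 196 185.2
python3 - <<'E'
from h import *
a=cv2.cvtColor(grab_frame('side'),cv2.COLOR_RGB2BGR);b=cv2.cvtColor(grab_frame('top'),cv2.COLOR_RGB2BGR)
cv2.imwrite('pics/g3.png',np.hstack([cv2.resize(a[60:230,190:330],None,fx=3,fy=3),cv2.resize(b[120:290,220:350],None,fx=2.8,fy=3)]))
E
```

```text
time_s: 5.88
ee_pos: [548.1, 206.9, 268.2]
ee_rot: [-180.0, -0.1, -174.6]
force: [0.5, 0.8, -1.2]
gripper_width: 25.9
time_s: 6.25
ee_pos: [547.6, 209.2, 268.8]
ee_rot: [180.0, -0.0, -174.7]
force: [0.4, 0.6, -1.2]
gripper_width: 26.0
pos [547.6 209.2 268.8] rot [ 1.7998e+02 -2.0000e-02 -1.7470e+02] q [ 20.  18.  83.   0.  80. -76.] F [ 0.4  0.6 -1.2] w 26.0 t 6.25
tool delta mm [-0.3 -1.2 72.8]
rotvec [ 0.02 -0.02  0.1 ]
```

View pics/g3.png

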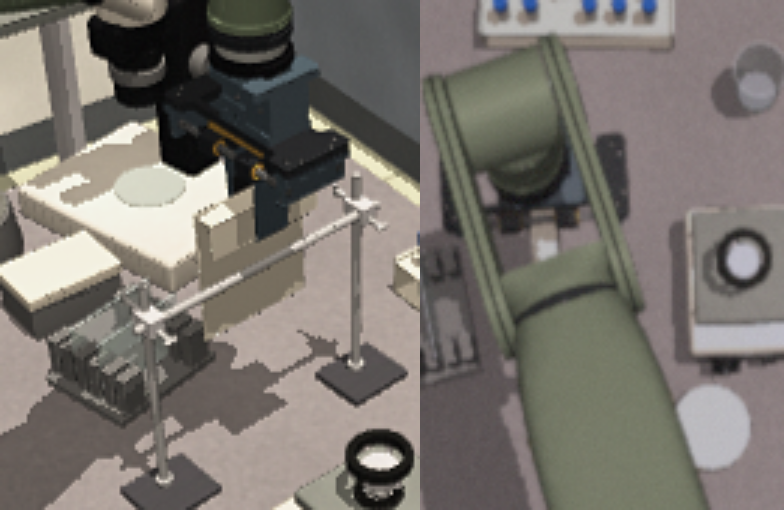

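The bar passes in front of the panel and the fold is above it, in the picture around (250,215). I'll lower, watching the force.

```bash
python3 -m creep '{"offset":[[0,-0.001,0.01],[0,0,0.015],[0,0,0.01],[0,0,0.008],[0,0,0]],"rotation":[[0,0,0],[0,0,0],[0,0,0],[0,0,0],[0,0,0]]}'
python3 -m creep '{"offset":[[0,0,0.008],[0,0,0.008],[0,0,0.006],[0,0,0],[0,0,0]],"rotation":[[0,0,0],[0,0,0],[0,0,0],[0,0,0],[0,0,0]]}'
python3 d.py 548 208 196 185.2
python3 - <<'E'
from h import *
a=cv2.cvtColor(grab_frame('side'),cv2.COLOR_RGB2BGR)
cv2.imwrite('pics/g4.png',cv2.resize(a[60:230,190:330],None,fx=4,fy=3.5))
E
```

```text
time_s: 6.98
ee_pos: [547.7, 207.1, 225.1]
ee_rot: [-180.0, -0.1, -174.8]
force: [-0.1, -0.4, -1.4]
gripper_width: 26.0
time_s: 7.6
ee_pos: [548.2, 207.3, 204.1]
ee_rot: [180.0, 0.0, -174.8]
force: [-0.8, 0.6, -1.1]
gripper_width: 26.1
pos [548.2 207.3 204.1] rot [ 1.7999e+02  2.0000e-02 -1.7481e+02] q [ 20.  20.  89.   0.  71. -76.] F [-0.8  0.6 -1.1] w 26.1 t 7.6
tool delta mm [0.1 0.8 8.1]
rotvec [ 0.01  0.02 -0.01]
```

View pics/g4.png

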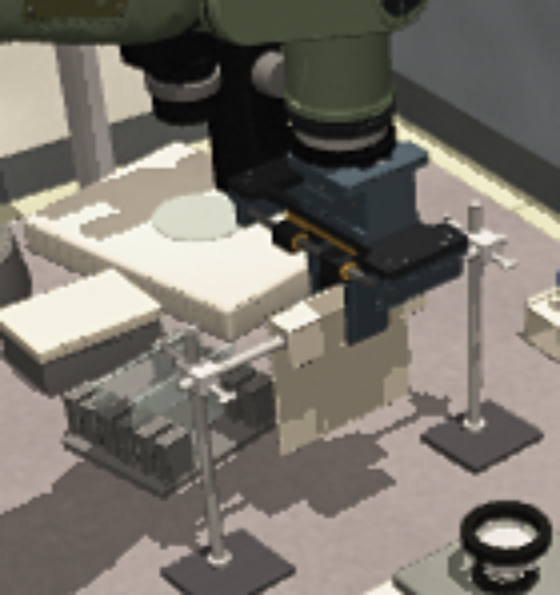

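The bar now runs into the fold's slot and the lip hides it (picture around (285,340)), with no side force. I'll lower the last ~8 mm.

```bash
python3 -m creep '{"offset":[[0,0,0.004],[0,0,0.003],[0,0,0]],"rotation":[[0,0,0],[0,0,0],[0,0,0]]}'
python3 -m creep '{"offset":[[0,0,0.001],[0,0,0]],"rotation":[[0,0,0],[0,0,0]]}'

```

```text
time_s: 8.02
ee_pos: [547.8, 207.2, 196.6]
ee_rot: [-180.0, -0.0, -174.8]
force: [0.6, 0.4, -2.2]
gripper_width: 25.9
time_s: 8.28
ee_pos: [548.1, 207.2, 196.0]
ee_rot: [180.0, 0.0, -174.8]
force: [1.0, 0.2, -1.3]
gripper_width: 25.8
```

```bash
python3 -m creep '{"offset":[[0,0,0.001],[0,0,0]],"rotation":[[0,0,0],[0,0,0]]}'
python3 -m creep '{"offset":[[0,0,0.001],[0,0,0]],"rotation":[[0,0,0],[0,0,0]]}'

```

```text
time_s: 8.52
ee_pos: [548.2, 207.2, 195.9]
ee_rot: [180.0, 0.1, -174.8]
force: [-0.4, -0.8, 4.7]
gripper_width: 26.0
time_s: 8.78
ee_pos: [548.2, 207.3, 195.8]
ee_rot: [180.0, 0.1, -174.8]
force: [-2.5, -0.8, 9.1]
gripper_width: 26.2
```

The fold met the bar at 196 mm as expected: force +9 N. I'll back off 1 mm and release.

```bash
python3 -m creep '{"offset":[[0,0,-0.001],[0,0,0]],"rotation":[[0,0,0],[0,0,0]]}'
python3 -m creep '{"offset":[[0,0,0],[0,0,0],[0,0,0],[0,0,0],[0,0,0]],"rotation":[[0,0,0],[0,0,0],[0,0,0],[0,0,0],[0,0,0]]}' 0
python3 -m creep '{"offset":[[0,0,0],[0,0,0],[0,0,0],[0,0,0]],"rotation":[[0,0,0],[0,0,0],[0,0,0],[0,0,0]]}'
python3 - <<'E'
from h import *
a=cv2.cvtColor(grab_frame('side'),cv2.COLOR_RGB2BGR)
cv2.imwrite('pics/g5.png',cv2.resize(a[60:230,190:330],None,fx=4,fy=3.5))
E
```

```text
time_s: 9.02
ee_pos: [548.2, 207.3, 195.9]
ee_rot: [180.0, 0.1, -174.8]
force: [-2.1, -0.7, 6.7]
gripper_width: 26.2
time_s: 9.65
ee_pos: [548.1, 207.2, 194.8]
ee_rot: [180.0, -0.0, -174.8]
force: [-0.4, -0.6, 0.8]
gripper_width: 73.0
time_s: 10.15
ee_pos: [548.0, 207.2, 194.9]
ee_rot: [180.0, 0.0, -174.8]
force: [0.8, -0.3, 0.2]
gripper_width: 91.2
```

View pics/g5.png

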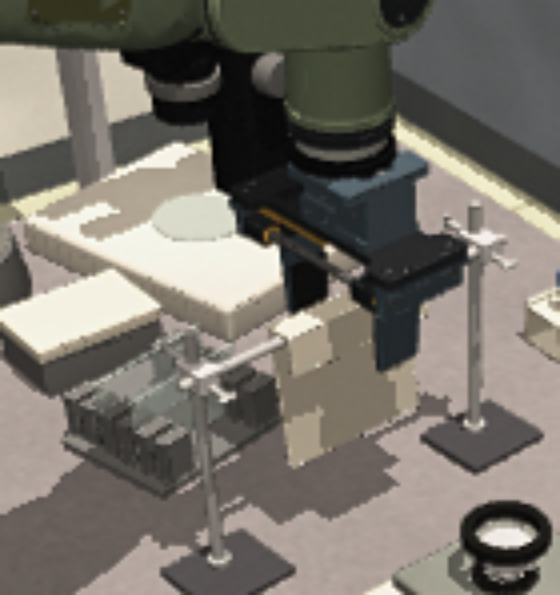

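The screen hangs on the bar with its foot near (320,455) in the picture, and the jaws are fully open and clear of it. I'll lift straight up.

```bash
python3 -m creep '{"offset":[[0,0,-0.015],[0,0,-0.02],[0,0,-0.03],[0,0,-0.03],[0,0,-0.03]],"rotation":[[0,0,0],[0,0,0],[0,0,0],[0,0,0],[0,0,0]]}'
python3 -m creep '{"offset":[[0,0,0],[0,0,0]],"rotation":[[0,0,0],[0,0,0]]}'
python3 - <<'E'
from h import *
a=cv2.cvtColor(grab_frame('side'),cv2.COLOR_RGB2BGR)
cv2.imwrite('pics/g6.png',cv2.resize(a[60:230,190:330],None,fx=4,fy=3.5))
E
```

```text
time_s: 10.82
ee_pos: [548.1, 207.2, 322.3]
ee_rot: [180.0, 0.1, -174.8]
force: [0.9, -0.2, 0.8]
gripper_width: 91.2
time_s: 11.08
ee_pos: [547.7, 207.1, 319.5]
ee_rot: [-180.0, -0.0, -174.8]
force: [-0.9, -0.7, 0.5]
gripper_width: 91.2
```

View pics/g6.png

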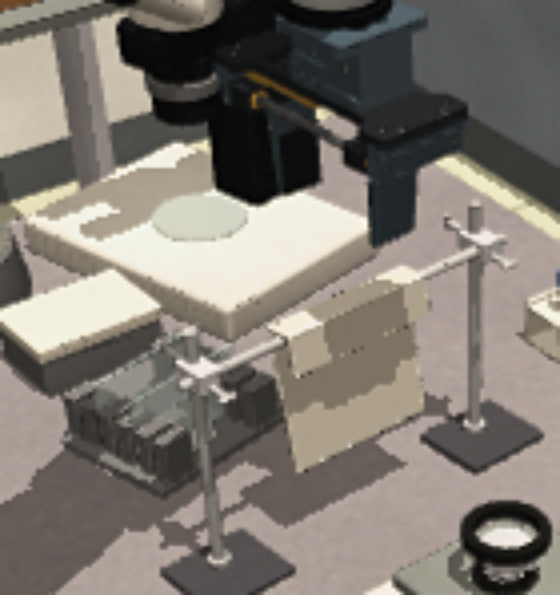

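The screen hangs freely on the bar, with the lip on the mixer's side, around (350,350). Now I turn the jaws and go to the flask.

```bash
python3 -m creep '{"offset":[[0,0,0],[0,0,0],[0,0,0],[0,0,0],[0,0,0]],"rotation":[[0,0,10.6],[0,0,10.6],[0,0,10.6],[0,0,10.6],[0,0,10.6]]}'
python3 -m creep '{"offset":[[0,0,0]],"rotation":[[0,0,2]]}'
python3 d.py 437.8 -212.5 200 130
```

```text
time_s: 11.75
ee_pos: [547.5, 207.0, 318.4]
ee_rot: [-179.8, -0.1, 131.8]
force: [0.1, 0.5, 0.2]
gripper_width: 91.0
time_s: 11.88
ee_pos: [547.6, 207.0, 318.7]
ee_rot: [-179.9, -0.1, 130.2]
force: [-0.1, -0.3, -0.3]
gripper_width: 90.8
pos [547.6 207.  318.7] rot [-1.7987e+02 -5.0000e-02  1.3021e+02] q [ 20.  17.  77.   0.  86. -21.] F [-0.1 -0.3 -0.3] w 90.8 t 11.875
tool delta mm [-249.6 -354.4  119.3]
rotvec [-0.13 -0.05  0.21]
```

```bash
python3 -m creep '{"offset":[[-0.025,-0.035,0],[-0.025,-0.035,0],[-0.025,-0.035,0],[-0.025,-0.035,0],[-0.025,-0.035,0.01]],"rotation":[[0,0,0],[0,0,0],[0,0,0],[0,0,0],[0,0,0]]}'
python3 -m creep '{"offset":[[-0.025,-0.036,0.02],[-0.025,-0.036,0.03],[-0.025,-0.036,0.03],[-0.025,-0.035,0.02],[-0.025,-0.035,0.01]],"rotation":[[0,0,0],[0,0,0],[0,0,0],[0,0,0],[0,0,0]]}'
python3 -m creep '{"offset":[[0,0,0],[0,0,0]],"rotation":[[0,0,0],[0,0,0]]}'
python3 d.py 437.8 -212.5 80 130
```

```text
time_s: 12.5
ee_pos: [494.7, -2.5, 309.9]
ee_rot: [180.0, 0.0, 130.3]
force: [-0.3, -0.4, -0.2]
gripper_width: 91.1
time_s: 13.12
ee_pos: [438.3, -212.4, 198.2]
ee_rot: [-179.9, -0.2, 130.3]
force: [0.4, 0.3, 1.3]
gripper_width: 91.1
time_s: 13.38
ee_pos: [439.7, -211.1, 199.8]
ee_rot: [180.0, -0.0, 130.2]
force: [1.1, -0.3, 0.1]
gripper_width: 91.3
pos [ 439.7 -211.1  199.8] rot [ 1.7998e+02 -5.0000e-02  1.3023e+02] q [-27.  11. 102.   0.  67. -67.] F [ 1.1 -0.3  0.1] w 91.3 t 13.375
tool delta mm [ 1.000e-01 -2.400e+00  1.198e+02]
rotvec [ 0.02 -0.05  0.23]
```

```bash
python3 -m creep '{"offset":[[0,-0.002,0.025],[0,0,0.035],[0,0,0.03],[0,0,0.03],[0,0,0]],"rotation":[[0,0,0],[0,0,0],[0,0,0],[0,0,0],[0,0,0]]}'
python3 d.py 437.8 -212.5 80 130
python3 - <<'E'
from h import *
a=cv2.cvtColor(grab_frame('side'),cv2.COLOR_RGB2BGR);b=cv2.cvtColor(grab_frame('top'),cv2.COLOR_RGB2BGR)
cv2.imwrite('pics/f1.png',np.hstack([cv2.resize(a[200:340,260:400],None,fx=3,fy=3),cv2.resize(b[170:310,340:460],None,fx=3,fy=3)]))
E
```

```text
time_s: 14.0
ee_pos: [437.3, -211.0, 78.6]
ee_rot: [-179.9, -0.2, 130.3]
force: [-0.4, 0.8, -0.2]
gripper_width: 91.5
pos [ 437.3 -211.    78.6] rot [-179.92   -0.25  130.34] q [-27.  18. 112.   0.  50. -67.] F [-0.4  0.8 -0.2] w 91.5 t 14.0
tool delta mm [-1.5 -0.6 -1.4]
rotvec [-0.08 -0.25  0.34]
```

View pics/f1.png

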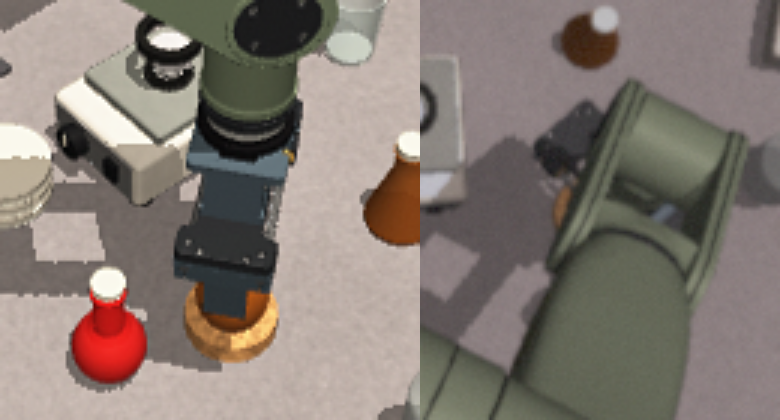

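The fingers straddle the flask's neck over its cork (crop around (230,290)); the red one at (110,330) is clear. I'll close gently, then raise the grip.

```bash
python3 -m creep '{"offset":[[0,0,0],[0,0,0],[0,0,0],[0,0,0],[0,0,0]],"rotation":[[0,0,0],[0,0,0],[0,0,0],[0,0,0],[0,0,0]]}' 1 10
python3 -m creep '{"offset":[[0,0,0],[0,0,0],[0,0,0],[0,0,0]],"rotation":[[0,0,0],[0,0,0],[0,0,0],[0,0,0]]}'
python3 -m creep '{"offset":[[0,0,0],[0,0,0]],"rotation":[[0,0,0],[0,0,0]]}' 1 40
python3 d.py 437.8 -212.5 80 130
```

```text
time_s: 14.72
ee_pos: [438.2, -212.9, 79.9]
ee_rot: [180.0, -0.0, 130.2]
force: [-0.6, 0.2, -0.2]
gripper_width: 43.9
time_s: 15.22
ee_pos: [438.1, -212.9, 79.9]
ee_rot: [-180.0, -0.0, 130.2]
force: [-0.1, -0.9, 0.2]
gripper_width: 29.8
time_s: 15.48
ee_pos: [438.2, -212.9, 79.9]
ee_rot: [180.0, -0.0, 130.2]
force: [-0.8, -0.7, -0.3]
gripper_width: 28.4
pos [ 438.2 -212.9   79.9] rot [ 1.800e+02 -1.000e-02  1.302e+02] q [-27.  18. 112.   0.  50. -67.] F [-0.8 -0.7 -0.3] w 28.4 t 15.475
tool delta mm [ 0.5 -0.1 -0.1]
rotvec [ 0.   -0.01  0.2 ]
```

```bash
python3 -m creep '{"offset":[[0,0,0],[0,0,0],[0,0,0]],"rotation":[[0,0,0],[0,0,0],[0,0,0]]}'

```

```text
time_s: 15.85
ee_pos: [438.1, -212.9, 79.9]
ee_rot: [-180.0, -0.0, 130.2]
force: [-1.1, 0.1, 0.3]
gripper_width: 28.8
```

Width reads 28.6 mm rather than the neck's 26, so I'll look before lifting.

```bash
python3 - <<'E'
from h import *
a=cv2.cvtColor(grab_frame('side'),cv2.COLOR_RGB2BGR)
cv2.imwrite('pics/f2.png',cv2.resize(a[240:330,290:380],None,fx=6.6,fy=6.6,interpolation=cv2.INTER_CUBIC))
E
```

```text
(no output)
```

View pics/f2.png

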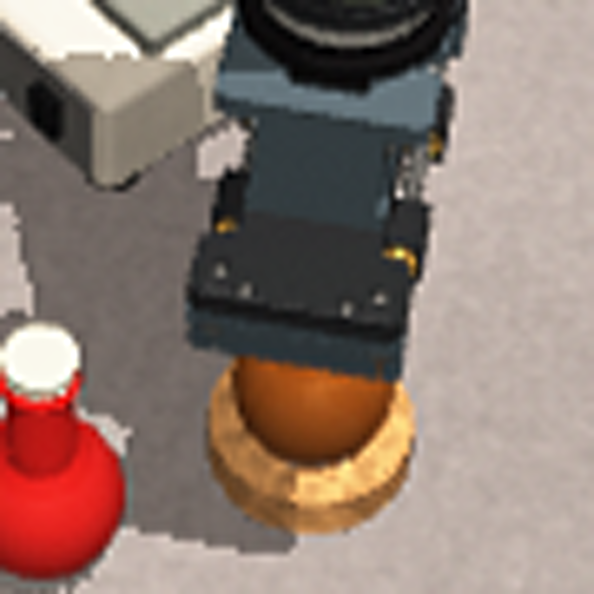

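The neck is hidden, so the picture can't settle it. At 28.5 mm the pads could be catching the flask's rim, so I'll reopen, go 3 mm lower and regrip.

```bash
python3 -m creep '{"offset":[[0,0,0],[0,0,0],[0,0,0],[0,0,0]],"rotation":[[0,0,0],[0,0,0],[0,0,0],[0,0,0]]}' 0.4 10
python3 -m creep '{"offset":[[0,0,0.003],[0,0,0],[0,0,0]],"rotation":[[0,0,0],[0,0,0],[0,0,0]]}'
python3 -m creep '{"offset":[[0,0,0],[0,0,0],[0,0,0],[0,0,0],[0,0,0]],"rotation":[[0,0,0],[0,0,0],[0,0,0],[0,0,0],[0,0,0]]}' 1 10
python3 -m creep '{"offset":[[0,0,0],[0,0,0],[0,0,0]],"rotation":[[0,0,0],[0,0,0],[0,0,0]]}' 1 40
```

```text
time_s: 16.4
ee_pos: [438.3, -212.8, 80.0]
ee_rot: [180.0, 0.0, 130.2]
force: [0.2, 0.1, 0.5]
gripper_width: 54.5
time_s: 16.77
ee_pos: [438.2, -212.8, 76.8]
ee_rot: [180.0, -0.0, 130.2]
force: [-0.2, 0.2, 0.0]
gripper_width: 54.5
time_s: 17.4
ee_pos: [438.2, -212.9, 76.9]
ee_rot: [-180.0, -0.0, 130.2]
force: [-0.3, -0.4, 0.5]
gripper_width: 30.0
time_s: 17.77
ee_pos: [438.2, -212.9, 76.9]
ee_rot: [-180.0, -0.0, 130.2]
force: [0.1, -0.5, 0.8]
gripper_width: 28.6
```

It still reads 28.6 mm, so height isn't the cause. I'll lift and inspect the hold.

```bash
python3 -m creep '{"offset":[[0,0,-0.01],[0,0,-0.015],[0,0,-0.02],[0,0,-0.025],[0,0,-0.025]],"rotation":[[0,0,0],[0,0,0],[0,0,0],[0,0,0],[0,0,0]]}'
python3 -m creep '{"offset":[[0,0,-0.025],[0,0,-0.025],[0,0,-0.01],[0,0,0],[0,0,0]],"rotation":[[0,0,0],[0,0,0],[0,0,0],[0,0,0],[0,0,0]]}'
python3 - <<'E'
from h import *
a=cv2.cvtColor(grab_frame('side'),cv2.COLOR_RGB2BGR)
cv2.imwrite('pics/f3.png',a)
cv2.imwrite('pics/f3c.png',cv2.resize(a[180:340,280:400],None,fx=3.7,fy=3.7,interpolation=cv2.INTER_CUBIC))
E
python3 d.py 530.8 -1 209 130
```

```text
time_s: 18.4
ee_pos: [438.1, -212.6, 172.9]
ee_rot: [180.0, -0.0, 130.2]
force: [0.4, -0.2, -2.1]
gripper_width: 28.4
time_s: 19.02
ee_pos: [437.6, -212.5, 230.8]
ee_rot: [-180.0, -0.1, 130.2]
force: [0.0, -1.6, -2.0]
gripper_width: 28.5
pos [ 437.6 -212.5  230.8] rot [-1.7995e+02 -1.3000e-01  1.3020e+02] q [-27.  10.  99.   0.  72. -67.] F [-0.3  0.5 -1.3] w 28.5 t 19.075
tool delta mm [101.4 207.7  21.9]
rotvec [-0.05 -0.13  0.2 ]
```

View pics/f3c.png

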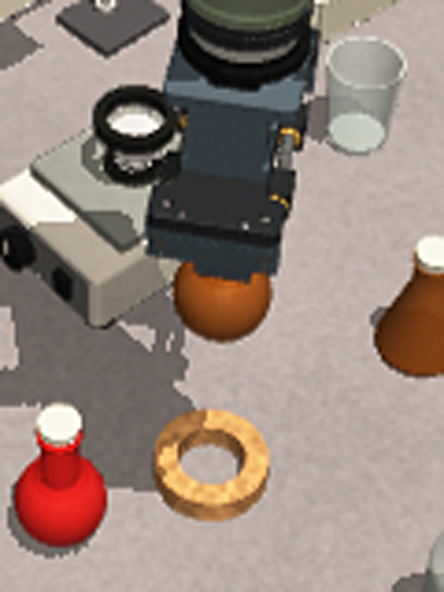

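The flask is held and the cork stayed put. Next I'll check the bulb's position relative to the tool with a circle fit in the side view.

```bash
cat > bulb.py <<'E'
from h import *
def bulb(im,box):
    x,y,w,h=box;hsv=cv2.cvtColor(im[y:y+h,x:x+w],cv2.COLOR_BGR2HSV)
    m=cv2.inRange(hsv,(5,150,60),(18,255,255));c=max(cv2.findContours(m,cv2.RETR_EXTERNAL,cv2.CHAIN_APPROX_NONE)[0],key=cv2.contourArea)[:,0].astype(float)+[x,y]
    return c
def fit(c,ymin):
    c=c[c[:,1]>ymin];A=np.c_[2*c,np.ones(len(c))];s=np.linalg.lstsq(A,(c**2).sum(1),rcond=None)[0]
    return s[:2],np.sqrt(s[2]+s[0]**2+s[1]**2)
E
python3 - <<'E'
from bulb import *
a=cv2.imread('pics/f3.png');c=bulb(a,(320,245,45,35));print(c.min(0),c.max(0))
for ym in(257,260): print(fit(c,ym))
st=env.state()['ee_pos'];X=st-[0,0,33.9];print(X,proj('side',X))
X=np.array([437.6,-212.5,197]);d=np.linalg.norm(P['side']['R']@X+P['side']['t']);print('r px',491*32/d)
E
```

```text
[327. 251.] [352. 271.]
(array([339.59709653, 258.34809705]), np.float64(12.598782476954392))
(array([339.63820972, 258.23722722]), np.float64(12.687557433175195))
[ 437.61280951 -212.5316882   196.88943653] [339.54139927 257.97537085]
r px 13.33107108885166
```

The bulb is at (339.6,258.3), r 12.6 px; the tool pose predicts (339.5,258.0). So it's upright and about 34 mm below the TCP. On to the ring, raised a little.

```bash
python3 -m creep '{"offset":[[0.012,0.025,-0.01],[0.016,0.033,-0.01],[0.016,0.033,0],[0.016,0.033,0],[0.016,0.033,0]],"rotation":[[0,0,0],[0,0,0],[0,0,0],[0,0,0],[0,0,0]]}'
python3 -m creep '{"offset":[[0.015,0.03,0],[0.01,0.02,0],[0,0,0],[0,0,0],[0,0,0]],"rotation":[[0,0,0],[0,0,0],[0,0,0],[0,0,0],[0,0,0]]}'
python3 d.py 530.8 -1 215 130
```

```text
time_s: 19.7
ee_pos: [509.1, -52.4, 251.0]
ee_rot: [-179.9, -0.1, 130.2]
force: [0.3, -0.2, -2.7]
gripper_width: 28.4
time_s: 20.32
ee_pos: [530.7, -3.0, 251.7]
ee_rot: [-180.0, -0.0, 130.1]
force: [0.2, -0.1, -2.5]
gripper_width: 28.9
pos [530.7  -3.  251.7] rot [-1.7997e+02 -1.0000e-02  1.3013e+02] q [ -2.  13.  92.  -0.  75. -42.] F [ 0.2 -0.1 -2.5] w 28.9 t 20.325
tool delta mm [ 1.5  1.3 36.7]
rotvec [-0.03 -0.01  0.13]
```

```bash
python3 -m creep '{"offset":[[0.001,0.001,0.01],[0,0,0.015],[0,0,0.01],[0,0,0],[0,0,0]],"rotation":[[0,0,0],[0,0,0],[0,0,0],[0,0,0],[0,0,0]]}'
python3 d.py 530.8 -1 197 130
python3 - <<'E'
from bulb import *
a=cv2.cvtColor(grab_frame('side'),cv2.COLOR_RGB2BGR);cv2.imwrite('pics/r1.png',a)
cv2.imwrite('pics/r1c.png',cv2.resize(a[160:240,270:370],None,fx=7,fy=7,interpolation=cv2.INTER_CUBIC))
X=env.state()['ee_pos']-[0,0,33.9];print(proj('side',X))
c=bulb(a,(298,180,40,40));print(c.min(0),c.max(0),fit(c,c[:,1].max()-11))
E
```

```text
time_s: 20.95
ee_pos: [531.5, -0.7, 217.1]
ee_rot: [180.0, 0.0, 130.2]
force: [0.8, 0.7, -1.9]
gripper_width: 28.5
pos [531.5  -0.7 217.1] rot [1.7997e+02 2.0000e-02 1.3019e+02] q [ -1.  14.  95.   0.  71. -42.] F [ 0.8  0.7 -1.9] w 28.5 t 20.95
tool delta mm [ 0.2 -0.8 20.1]
rotvec [0.03 0.02 0.19]
[315.59231281 198.26915861]
[305. 190.] [326. 209.] (array([315.49758286, 198.34664526]), np.float64(10.704528852183786))
```

View pics/r1c.png

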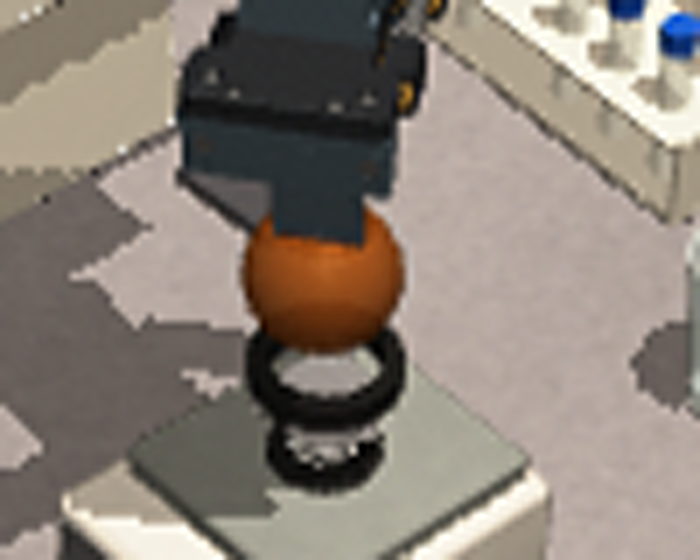

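The bulb sits over the ring, with its centre at column 315.5 against the ring's ~316, within about 1 mm. Down to just above contact.

```bash
python3 -m creep '{"offset":[[-0.001,0,0.006],[0,0,0.006],[0,0,0.003],[0,0,0],[0,0,0]],"rotation":[[0,0,0],[0,0,0],[0,0,0],[0,0,0],[0,0,0]]}'
python3 -m creep '{"offset":[[0,0,0.002],[0,0,0.002],[0,0,0]],"rotation":[[0,0,0],[0,0,0],[0,0,0]]}'
```

```text
time_s: 21.62
ee_pos: [532.0, -1.5, 202.0]
ee_rot: [180.0, 0.0, 130.2]
force: [-0.2, -0.1, -2.6]
gripper_width: 28.9
time_s: 22.0
ee_pos: [532.0, -1.5, 197.9]
ee_rot: [180.0, 0.0, 130.2]
force: [-0.5, -1.0, -2.0]
gripper_width: 28.2
```

```bash
python3 -m creep '{"offset":[[0,0,0.001],[0,0,0.001],[0,0,0]],"rotation":[[0,0,0],[0,0,0],[0,0,0]]}'
python3 -m creep '{"offset":[[0,0,0.001],[0,0,0.001],[0,0,0]],"rotation":[[0,0,0],[0,0,0],[0,0,0]]}'
```

```text
time_s: 22.38
ee_pos: [532.4, -1.6, 196.5]
ee_rot: [179.9, 0.1, 130.2]
force: [0.0, -0.5, 2.5]
gripper_width: 28.9
time_s: 22.75
ee_pos: [532.2, -1.5, 194.1]
ee_rot: [180.0, 0.0, 130.2]
force: [1.0, -1.4, 4.9]
gripper_width: 28.5
```

Contact came at about 196.8 mm, as computed, with little side force. Now I'll press down about 10 mm.

```bash
python3 -m creep '{"offset":[[0,0,0.001],[0,0,0.001],[0,0,0.001],[0,0,0.001],[0,0,0]],"rotation":[[0,0,0],[0,0,0],[0,0,0],[0,0,0],[0,0,0]]}'
python3 -m creep '{"offset":[[0,0,0.001],[0,0,0.001],[0,0,0.001],[0,0,0],[0,0,0]],"rotation":[[0,0,0],[0,0,0],[0,0,0],[0,0,0],[0,0,0]]}'
python3 - <<'E'
from bulb import *
a=cv2.cvtColor(grab_frame('side'),cv2.COLOR_RGB2BGR);b=cv2.cvtColor(grab_frame('top'),cv2.COLOR_RGB2BGR);cv2.imwrite('pics/r2.png',a)
cv2.imwrite('pics/r2c.png',np.hstack([cv2.resize(a[165:245,270:350],None,fx=5,fy=5,interpolation=cv2.INTER_CUBIC),cv2.resize(a[110:240,200:300],None,fx=4,fy=400/130,interpolation=cv2.INTER_CUBIC)]))
X=env.state()['ee_pos']-[0,0,33.9];print(X,proj('side',X))
c=bulb(a,(298,180,40,45));print(c.min(0),c.max(0),fit(c,c[:,1].max()-11))
E
```

```text
time_s: 23.38
ee_pos: [532.3, -1.6, 190.3]
ee_rot: [180.0, 0.0, 130.2]
force: [0.6, -0.9, 6.6]
gripper_width: 28.4
time_s: 24.0
ee_pos: [532.4, -1.7, 187.6]
ee_rot: [179.9, 0.1, 130.2]
force: [0.3, -1.8, 7.6]
gripper_width: 28.3
[532.39599312  -1.70986887 153.71890618] [315.88403658 206.25290218]
[305. 198.] [327. 217.] (array([316.09869055, 206.54456552]), np.float64(10.594274199000045))
```

View pics/r2c.png

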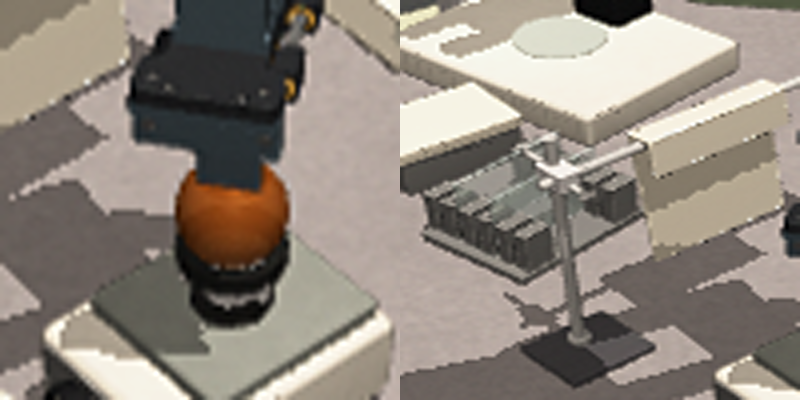

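The flask sits in the ring: bulb at (316.1,206.5), pose predicts (315.9,206.3), so it hasn't slipped. The ring is down about 9 mm by travel, and the ~9.7 N load fits that. The screen still hangs on the bar. I'll hold to settle and check once more.

```bash
python3 -m creep '{"offset":[[0,0,0],[0,0,0],[0,0,0],[0,0,0],[0,0,0]],"rotation":[[0,0,0],[0,0,0],[0,0,0],[0,0,0],[0,0,0]]}'
python3 -m creep '{"offset":[[0,0,0],[0,0,0],[0,0,0]],"rotation":[[0,0,0],[0,0,0],[0,0,0]]}'
python3 - <<'E'
from bulb import *
a=cv2.cvtColor(grab_frame('side'),cv2.COLOR_RGB2BGR)
c=bulb(a,(298,180,40,45));print(fit(c,c[:,1].max()-11))
b=cv2.imread('pics/r2.png');print('screen diff',cv2.absdiff(a,b)[110:200,230:310].max())
env.job_done()
E
```

```text
time_s: 24.72
ee_pos: [532.4, -1.7, 187.6]
ee_rot: [179.9, 0.1, 130.2]
force: [1.1, -2.1, 7.8]
gripper_width: 29.0
time_s: 25.1
ee_pos: [532.4, -1.7, 187.6]
ee_rot: [179.9, 0.1, 130.2]
force: [-0.4, -1.6, 7.7]
gripper_width: 28.6
(array([315.95991892, 206.66489772]), np.float64(10.554542241949292))
screen diff 40
the job is handed in; nothing more can be done
```

The splash screen hangs on the bar by its fold. The arm still grips the flask and is holding it pressed down in the mixer ring. I handed the job in at about 25 s, and no verdict was reported.

**Screen:** The fold met the bar at the height I had computed. After release it hung untouched near mid-bar, and it was still there in the later pictures. I did not measure its exact lean or position.

**Flask:**
- **Press:** The bulb touched the ring at the expected height and was pressed about 9 mm further, with a push of roughly 9.7 N.
- **Seat:** The bulb's image position agreed with the tool pose to about 0.5 px (1–2 mm), so there was no visible slip or lean. The tool pose did not change over the last second.

**Checks that disagreed:**
- **Grip width:** The gripper read about 28.5 mm on the neck instead of the stated 26 mm. It stayed the same after I regripped 3 mm lower. I don't know why, but the hold was firm.
- **Screen stillness:** Comparing the last two pictures around the screen showed a pixel difference of up to 40 grey levels. I did not trace it, so I can't say whether it was image noise or a small movement.

I did not move the other things on the bench, and saw no sign that any had shifted, but I did not re-measure their positions.

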